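Set the stock tags of the parts bins

ROBOT

A 6-joint arm with a two-finger parallel gripper is mounted at the origin on the work surface. World frame = base frame: x ahead of the robot, y to its left, z up, the work surface at z = 0. Lengths are in mm, angles in degrees, forces in N, time in s.
With the tool pointing down it reaches from about 350 to 850 mm from the base axis. Payload 8.1 kg.
Tool frame: the origin (TCP) lies at the very end of the fingers, on their centre line; the grasp point (between the pads) lies 19 mm behind it; z points along the fingers, y is the direction in which the jaws open and shut (so a half turn about z gives the same grasp; the last joint's range is limited). The gripper opens to 85 mm and grips with 20 to 120 N. Pads are 22 mm wide; open, the fingers measure 114 mm over their backs; the gripper's body (76 mm by 85 mm) begins 54 mm behind the grasp point. The pads swing forward as they close: fully open they stand 13 mm farther back than shut.
Start: joints at [64.664, 7.471, 85.268, -0, 87.261, -4.893], TCP at [209.545, 562.224, 231.292] pointing down, gripper open.
Joint ranges: [-169.43, 169.43], [-51.17, 129.36], [1.28, 143.12], [-76.62, 256.62], [0, 156.53], [-152.29, 152.29]. Speed limits (degrees/s): [136.94, 136.94, 159.86, 180, 180, 180].

INTERFACE

Orientations are given as [roll, pitch, yaw] about the fixed x, y, z axes, in that order (R = Rz(yaw) Ry(pitch) Rx(roll)).
In Python, from bench import r gives the robot as it stands.
- The arm moves only by the shell command python3 -m jog 'ROWS' [OPENING] [FORCE]. ROWS is JSON, a list of rows, each a list of 6 numbers: the shift along the tool's x, y, z normalised to -1 to 1, where 1 is 0.25 m, then the turn, a rotation vector about the tool's x, y, z normalised to -1 to 1, where 1 is pi rad. In form: [[x, y, z, ax, ay, az], ...]. A call has 1 to 10 rows; each row is the pose to reach, as a shift and turn from the pose commanded when the call began, along the tool's axes at that moment, turning the shorter way round; what a row does not reach only later rows make up. A row lasts 1/10 s, in which the tool goes at most 50 mm and 8.59 degrees, less where a joint would pass 70% of its speed; a pose out of reach is approached as far as the arm can. A call with a number of a shift or a turn outside -1 to 1 is refused whole. A call with a gripper value outside its range is refused whole. OPENING is the opening, from 0 (shut) to 1 (fully open), set as the call begins (- or left out, the last holds). The fingers move at their own pace and stop on an object; FORCE is the grip in N (left out, the last holds). Time passes only in rows, so rows that repeat a pose let the fingers close. It gives the time, the measured TCP pose, the force and the opening at its end, in the units of the state.
- r.sense(): the state, without advancing time (a new reading comes with each control period).
- r.snapshot(name): name is "scene" or "top"; returns a dict with "pixels" (420x560x3 uint8, red, green, blue), "intrinsics" (3x3 intrinsics, pixels), "extrinsics" (4x4, takes a point from camera to world coordinates). Camera axes: x right, y down, z forward; pixel columns grow to the right and rows downward; lengths in mm; the calibration is good to about 2 mm. A picture is of the moment at which its call begins. There is no depth.
- r.hand_in(): hands the job in, once; it reports no verdict.
The state is a dict: "time": time; "joint_pos": joint angles; "qd": joint speeds; "joint_efforts": joint torques, N m; "tool_pos": TCP position; "tcp_rot": TCP orientation; "ft_force": force on the tool from outside, world axes, zero at the start; "wrist_torque": the same for the moment, N m; "finger_gap": finger opening in mm.
Only numpy, scipy, OpenCV 4.12 (cv2) and the standard library are available. Lean on these libraries where they do the work, as an engineer would, in place of code of your own. Each camera call takes 0.05 s, during which the arm holds its last target.

TASK

The flip tags in front of the four parts bins have not been kept up. With a fingertip, gently flip over the tags that are wrong, so that only the bins that are full show green and the others show red, each tag lying fully over; leave the tags that are already right as they are. Do not pinch the tags, and leave the bins and everything else on the bench where they are.

Things in the scene. Friction and masses are not known exactly. Their poses are not given: they have to be found in the camera images.
- stand: Fixed bin stand: grey-blue steel tray 340 (x) x 630 (y) x 12 mm with 35 mm high rims at back and sides. Origin: centre of its underside, x away from the robot. The white ledge along its front carries four flip tags in a row along y, 150 mm apart, 105 mm in front of the origin, all turned like the stand; one bin stands behind each tag.
- holder_1: Aluminium flip-tag holder, 76 x 64 mm, fixed on the ledge. Origin: centre of its underside; x points to the bin behind it, y left, z up. Hinge pin along x, 30 mm above the origin. On it turns the tag, a plate 60 mm wide (x), 3 mm thick, free edge 54 mm from the pin. V-shaped stops under it reach 24 mm out on both sides; the outer 30 mm overhang freely.
- tag_1 (a joint): Angle (rad) of holder_1's tag: 0 upright, + leaning right (holder's -y), - left (+y). It rests by its weight (25 g, swings freely, falls over past upright) at stops +0.97: green face up, or -0.97: red face up; its free edge is then 30 mm above the pin and 45 mm beside it.
- holder_2: Aluminium flip-tag holder, 76 x 64 mm, fixed on the ledge. Origin: centre of its underside; x points to the bin behind it, y left, z up. Hinge pin along x, 30 mm above the origin. On it turns the tag, a plate 60 mm wide (x), 3 mm thick, free edge 54 mm from the pin. V-shaped stops under it reach 24 mm out on both sides; the outer 30 mm overhang freely.
- tag_2 (a joint): Angle (rad) of holder_2's tag: 0 upright, + leaning right (holder's -y), - left (+y). It rests by its weight (25 g, swings freely, falls over past upright) at stops +0.97: green face up, or -0.97: red face up; its free edge is then 30 mm above the pin and 45 mm beside it.
- holder_3: Aluminium flip-tag holder, 76 x 64 mm, fixed on the ledge. Origin: centre of its underside; x points to the bin behind it, y left, z up. Hinge pin along x, 30 mm above the origin. On it turns the tag, a plate 60 mm wide (x), 3 mm thick, free edge 54 mm from the pin. V-shaped stops under it reach 24 mm out on both sides; the outer 30 mm overhang freely.
- tag_3 (a joint): Angle (rad) of holder_3's tag: 0 upright, + leaning right (holder's -y), - left (+y). It rests by its weight (25 g, swings freely, falls over past upright) at stops +0.97: green face up, or -0.97: red face up; its free edge is then 30 mm above the pin and 45 mm beside it.
- holder_4: Aluminium flip-tag holder, 76 x 64 mm, fixed on the ledge. Origin: centre of its underside; x points to the bin behind it, y left, z up. Hinge pin along x, 30 mm above the origin. On it turns the tag, a plate 60 mm wide (x), 3 mm thick, free edge 54 mm from the pin. V-shaped stops under it reach 24 mm out on both sides; the outer 30 mm overhang freely.
- tag_4 (a joint): Angle (rad) of holder_4's tag: 0 upright, + leaning right (holder's -y), - left (+y). It rests by its weight (25 g, swings freely, falls over past upright) at stops +0.97: green face up, or -0.97: red face up; its free edge is then 30 mm above the pin and 45 mm beside it.
- bin_a: Blue plastic open-front parts bin, 170 long (x) x 125 wide x 80 mm high, front wall 42 mm; loose. Origin: centre of its underside. It stands 165 mm behind (+x of) its own holder; other holders are 220 mm away or more. FULL: heaped to the rim with steel bolts.
- bin_b: Blue plastic open-front parts bin, 170 long (x) x 125 wide x 80 mm high, front wall 42 mm; loose. Origin: centre of its underside. It stands 165 mm behind (+x of) its own holder; other holders are 220 mm away or more. FULL: heaped to the rim with brass nipples.
- bin_c: Blue plastic open-front parts bin, 170 long (x) x 125 wide x 80 mm high, front wall 42 mm; loose. Origin: centre of its underside. It stands 165 mm behind (+x of) its own holder; other holders are 220 mm away or more. Not full: only three white plugs on its floor.
- bin_d: Blue plastic open-front parts bin, 170 long (x) x 125 wide x 80 mm high, front wall 42 mm; loose. Origin: centre of its underside. It stands 165 mm behind (+x of) its own holder; other holders are 220 mm away or more. Not full: empty.
- coupling: Short steel pipe coupling, 30 mm across, 28 mm tall, standing loose on the front edge of the white ledge between the two middle tags. Origin: centre of its underside. Bystander.
- screwdriver: Screwdriver lying on the bench in front of the stand. Bystander.
- wrench: Steel wrench lying on the bench in front of the stand. Bystander.
- tape_roll: Roll of green tape, 104 mm across, 48 mm tall, lying left of the stand. Origin: centre of its underside. Bystander.
- paste_jar: Jar with red lid, 64 mm across, 75 mm tall, right of the stand. Origin: centre of its underside. Bystander.
- tape_measure: Yellow tape measure, 66 x 34 x 62 mm, right of the stand. Origin: centre of its underside. Bystander.
Not all that is in view belongs to the job. Leave any turquoise look-alike of the bin_b alone.

How it is judged (in metres and radians):
At the end, for the whole second after the job is handed in: The tags before the two full bins lie over to the right, green face up (joint above +0.85), those before the two other bins lie over to the left, red face up (joint below -0.85), and every bin still stands behind its tag (within 190 mm of its holder) (((horizontal distance between bin_a and holder_1 below 0.19 m and value of joint tag_1 above 0.85 rad and horizontal distance between bin_c and holder_2 below 0.19 m and value of joint tag_2 below -0.85 rad) or (horizontal distance between bin_a and holder_2 below 0.19 m and value of joint tag_2 above 0.85 rad and horizontal distance between bin_c and holder_1 below 0.19 m and value of joint tag_1 below -0.85 rad)) and ((horizontal distance between bin_b and holder_3 below 0.19 m and value of joint tag_3 above 0.85 rad and horizontal distance between bin_d and holder_4 below 0.19 m and value of joint tag_4 below -0.85 rad) or (horizontal distance between bin_b and holder_4 below 0.19 m and value of joint tag_4 above 0.85 rad and horizontal distance between bin_d and holder_3 below 0.19 m and value of joint tag_3 below -0.85 rad))); the robot touches nothing.
It fails at once if a tag that was already right is flipped over ((horizontal distance between bin_c and holder_1 below 0.19 m and value of joint tag_1 above 0 rad) or (horizontal distance between bin_c and holder_2 below 0.19 m and value of joint tag_2 above 0 rad) or (horizontal distance between bin_b and holder_3 below 0.19 m and value of joint tag_3 below 0 rad) or (horizontal distance between bin_b and holder_4 below 0.19 m and value of joint tag_4 below 0 rad)).
It fails at once if a tag or its holder is pinched, or pressed with more than 15 N (contact force between any of holder_1, holder_2, holder_3, holder_4 and the fingers above 15 N).
It fails at once if a bin is shoved or lifted more than 15 mm (distance of any of bin_a, bin_b, bin_c, bin_d from where it was at the start of the episode above 0.015 m).
It fails at once if another loose thing on the bench is shoved or lifted more than 20 mm (distance of any of coupling, screwdriver, wrench, tape_roll, paste_jar, tape_measure from where it was at the start of the episode above 0.02 m).
It also fails if it takes over 40 s, if anything falls off the work surface, if the arm or the gripper's body presses on something with over 40 N, if the wrist force passes 120 N, or if a joint passes its speed limit or range.

## Working session

There is one attempt and no reset: what is moved stays moved. The work goes in short steps, Python scripts to look and compute and a shell command to move; the robot and the scene stay as the last step left them, time stands still between calls to the robot, and variables do not carry over. Pictures are saved under pics/ and viewed, and the job is handed in when it is done.

```bash
ls; mkdir -p pics; python3 - <<'E'
from bench import r
import cv2
for n in("scene","top"):
    s=r.snapshot(n); cv2.imwrite(f"pics/{n}0.png",s["pixels"][...,::-1]); print(s["intrinsics"],s["extrinsics"])
print(r.sense())
E
```

```text
pics
[[381.77737857   0.         283.8473007 ]
 [  0.         381.77737857 213.34707296]
 [  0.           0.           1.        ]] [[ 3.30413378e-01  7.97038437e-01 -5.05526191e-01  9.92544505e+02]
 [ 9.43836320e-01 -2.79005038e-01  1.77000536e-01 -1.33667322e+02]
 [ 3.18764371e-05 -5.35617325e-01 -8.44460822e-01  8.18738578e+02]
 [ 0.00000000e+00  0.00000000e+00  0.00000000e+00  1.00000000e+00]]
[[451.36061533   0.         275.11930997]
 [  0.         451.36061533 214.18042883]
 [  0.           0.           1.        ]] [[-2.77846179e-02 -9.88820892e-01  1.46496617e-01  3.58579956e+02]
 [-9.99613477e-01  2.76245489e-02 -3.12735805e-03  3.62629523e+01]
 [-9.54505994e-04 -1.46526886e-01 -9.89206228e-01  1.15688168e+03]
 [ 0.00000000e+00  0.00000000e+00  0.00000000e+00  1.00000000e+00]]
{'time': 0.1, 'joint_pos': array([ 6.46647371e+01,  7.50937977e+00,  8.53233044e+01, -4.24526886e-04,
        8.72593989e+01, -4.89409088e+00]), 'qd': array([-0.00319964, -0.06021223, -0.11282023, -0.04741881, -0.01246454,
       -0.00148268]), 'joint_efforts': array([ 1.40583856e-03, -5.70956540e+01, -5.01939762e+01, -1.53889955e-04,
        8.16266838e-03,  5.82913344e-05]), 'tool_pos': array([209.33305037, 561.7868301 , 230.36138018]), 'tcp_rot': array([-1.79908217e+02, -7.43351880e-03,  1.59558843e+02]), 'ft_force': array([-0.23973268,  0.43567017,  0.07795117]), 'wrist_torque': array([0.05016812, 0.03377885, 0.01374499]), 'finger_gap': 85.38316930622116}
```

View pics/scene0.png

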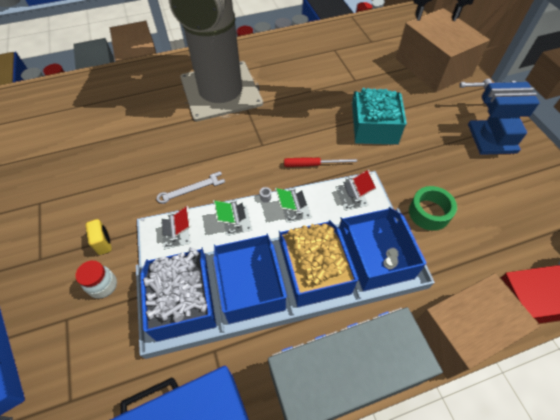

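View pics/top0.png

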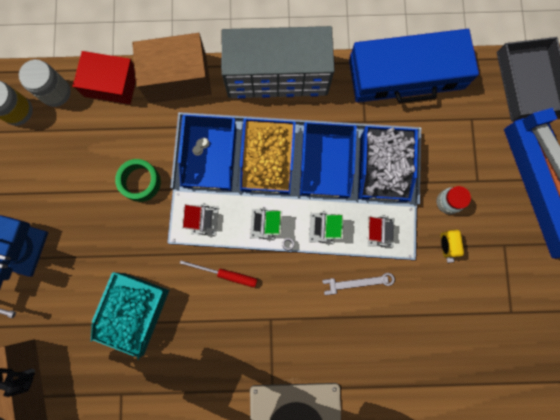

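The top view shows, left to right: plugs bin with a red tag (195,218), correct; brass bin with a green tag (270,222), correct; empty bin with a green tag (332,227), wrong; bolts bin with a red tag (378,230), wrong. I'll zoom in on these.

```bash
python3 - <<'E'
import cv2
a=cv2.imread("pics/top0.png")
cv2.imwrite("pics/z1.png",cv2.resize(a[185:265,160:430],None,fx=2.95,fy=2.95,interpolation=cv2.INTER_CUBIC))
cv2.imwrite("pics/z2.png",cv2.resize(a[195:265,290:425],None,fx=5.9,fy=5.9,interpolation=cv2.INTER_CUBIC))
a=cv2.imread("pics/scene0.png")
cv2.imwrite("pics/z3.png",cv2.resize(a[165:355,120:440],None,fx=2.5,fy=2.5,interpolation=cv2.INTER_CUBIC))
E
```

```text
(no output)
```

View pics/z2.png

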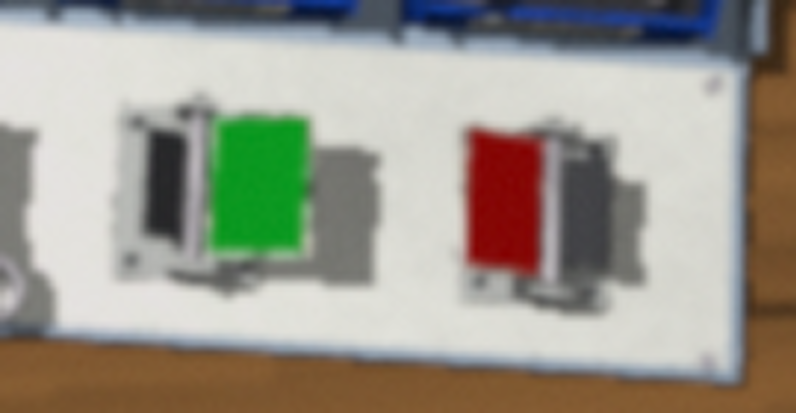

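View pics/z3.png

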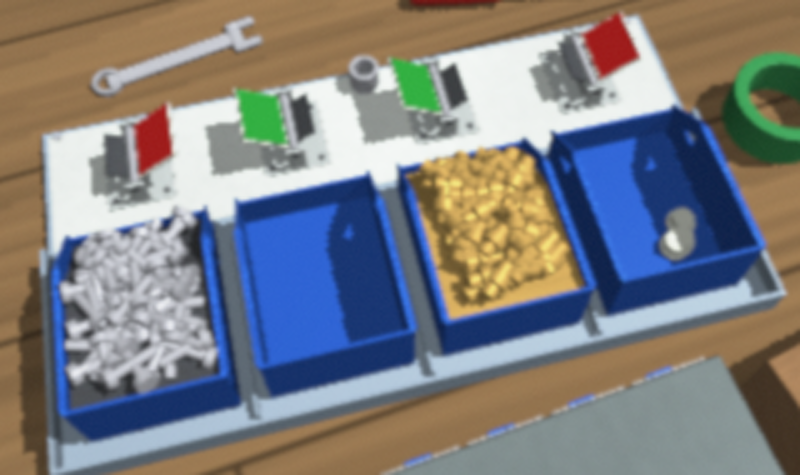

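View pics/z1.png

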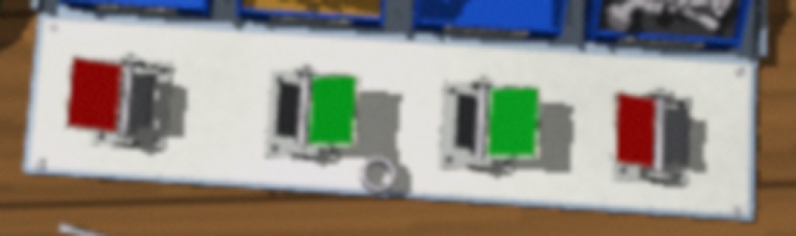

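```bash
cat > h.py <<'E'
import numpy as np
C={"scene":(381.777,283.847,213.347,np.array([[3.30413378e-01,7.97038437e-01,-5.05526191e-01,9.92544505e+02],[9.43836320e-01,-2.79005038e-01,1.77000536e-01,-1.33667322e+02],[3.18764371e-05,-5.35617325e-01,-8.44460822e-01,8.18738578e+02]])),
"top":(451.3606,275.119,214.18,np.array([[-2.77846179e-02,-9.88820892e-01,1.46496617e-01,3.58579956e+02],[-9.99613477e-01,2.76245489e-02,-3.12735805e-03,3.62629523e+01],[-9.54505994e-04,-1.46526886e-01,-9.89206228e-01,1.15688168e+03]]))}
def ray(n,u,v):
    f,cx,cy,E=C[n]; d=E[:,:3]@np.array([(u-cx)/f,(v-cy)/f,1]); return E[:,3],d
def z(n,u,v,h):
    o,d=ray(n,u,v); return o+d*(h-o[2])/d[2]
def tri(a,b):
    (o1,d1),(o2,d2)=ray("top",*a),ray("scene",*b)
    t=np.linalg.lstsq(np.c_[d1,-d2],o2-o1,rcond=None)[0]
    p,q=o1+t[0]*d1,o2+t[1]*d2
    return (p+q)/2,np.linalg.norm(p-q)
def proj(n,P):
    f,cx,cy,E=C[n]; c=E[:,:3].T@(np.array(P)-E[:,3]); return f*c[0]/c[2]+cx,f*c[1]/c[2]+cy
E
python3 - <<'E'
from h import *
np.set_printoptions(precision=1,suppress=True)
T=lambda u,v:((u+.5)/5.9-.5+290,(v+.5)/5.9-.5+195)
T1=lambda u,v:((u+.5)/2.95-.5+160,(v+.5)/2.95-.5+185)
S=lambda u,v:((u+.5)/2.5-.5+120,(v+.5)/2.5-.5+165)
for n,a,b in [("G free front",T(303,250),S(237,92)),("G free back",T(308,120),S(253,136)),("R free front",T(466,262),S(171,104)),("R free back",T(468,130),S(172,152)),
 ("ledge FR",T1(752,216),S(44,135)),("ledge FL",T1(24,170),S(640,15)),("coupling",T1(380,173),S(363,72)),
 ("G3 free front",T1(355,155),S(393,60)),("G3 free back",T1(355,76),S(406,105)),("R4 ff",T1(68,127),S(622,15)),("R4 fb",T1(72,60),S(638,55))]:
    print(n,*tri(a,b))
E
```

```text
G free front [ 459.6 -122.5   72.1] 3.5055405399844948
G free back [ 513.4 -123.5   75.5] 9.977755091422031
R free front [ 453.  -186.2   73.8] 7.901202667541197
R free back [ 506.6 -192.9   75.1] 1.897185742831174
ledge FR [ 406.7 -313.6   15.9] 3.3176974294412966
ledge FL [464.4 309.2  15.1] 5.654448054768976
coupling [451.1   3.4  34.6] 3.8896586104237634
G3 free front [465.2  27.5  62.2] 10.386520531128781
G3 free back [528.2  22.6  75.1] 3.8366150504923886
R4 ff [494.1 261.1  69.8] 7.258697635452313
R4 fb [547.8 254.1  74.9] 1.436946139544674
```

```bash
python3 - <<'E'
from h import *
from scipy.optimize import least_squares
np.set_printoptions(precision=2,suppress=True)
T=lambda u,v:((u+.5)/5.9-.5+290,(v+.5)/5.9-.5+195)
T1=lambda u,v:((u+.5)/2.95-.5+160,(v+.5)/2.95-.5+185)
S=lambda u,v:((u+.5)/2.5-.5+120,(v+.5)/2.5-.5+165)
# (y of holder, lean sign (y), x) 
D=[((-75,-1,-30),T(303,250),S(237,92)),((-75,-1,30),T(308,120),S(253,136)),((-225,1,-30),T(466,262),S(171,104)),((-225,1,30),T(468,130),S(172,152)),
 ((75,-1,-30),T1(355,155),S(393,60)),((75,-1,30),T1(355,76),S(406,105)),((225,1,-30),T1(68,127),S(622,15)),((225,1,30),T1(72,60),S(638,55))]
def W(p,q):
    x,y,a,h=p[:4]; c,s=np.cos(a),np.sin(a); return np.array([x+c*q[0]-s*q[1],y+s*q[0]+c*q[1],h+q[2]])
def f(p):
    e=[]
    for (hy,l,hx),t,s in D:
        P=W(p,(hx,hy+l*45,60)); e+=list(np.subtract(proj("top",P),t))+list(np.subtract(proj("scene",P),s))
    for sy,t,s in [(-315,T1(752,216),S(44,135)),(315,T1(24,170),S(640,15))]:
        P=W(p,(p[4],sy,0)); e+=list(np.subtract(proj("top",P),t))+list(np.subtract(proj("scene",P),s))
    return np.array(e)
o=least_squares(f,[480,0,-.1,15,-65],loss='soft_l1')
print(o.x,np.degrees(o.x[2])); print(f(o.x).reshape(-1,4))
for hy in(225,75,-75,-225): print(hy,W(o.x,(0,hy,0)))
print("coupling stand frame",)
np.save("fit.npy",o.x)
E
```

```text
[495.68  -7.56  -0.09  11.34 -61.46] -5.275108908426504
[[ 0.06  1.9  -1.91 -1.2 ]
 [ 0.27 -0.63 -4.51  2.22]
 [-2.69  1.46 -0.91 -0.89]
 [-2.17 -0.76  1.62  1.3 ]
 [-1.09 -2.33 -2.69 -0.8 ]
 [ 0.46 -0.05 -2.01  1.33]
 [-2.77  0.83 -0.92 -1.59]
 [-1.79 -0.85  1.51  1.22]
 [-0.44  0.48 -0.97  0.83]
 [-1.71  0.11 -0.67  0.49]]
225 [516.37 216.49  11.34]
75 [502.58  67.12  11.34]
-75 [488.78 -82.24  11.34]
-225 [ 474.99 -231.61   11.34]
coupling stand frame
```

```bash
cat >> h.py <<'E'
from scipy.spatial.transform import Rotation as Ro
P0=np.load("fit.npy")
def W(q):
    x,y,a=P0[:3]; c,s=np.cos(a),np.sin(a); return np.array([x+c*q[0]-s*q[1],y+s*q[0]+c*q[1],q[2]])
def Rt(tilt):  # tilt>0: body toward +y(stand), fingers pointing -y
    y=Ro.from_euler('Z',np.degrees(P0[2])+90,degrees=True)*Ro.from_euler('X',180,degrees=True)
    return Ro.from_euler('Z',P0[2])*Ro.from_euler('X',-tilt,degrees=True)*Ro.from_euler('Z',-P0[2])*y
def cur():
    from bench import r
    s=r.sense(); R=Ro.from_euler('xyz',s['tcp_rot'],degrees=True)
    c,sn=np.cos(P0[2]),np.sin(P0[2]); d=s['tool_pos']-[P0[0],P0[1],0]
    print('t',s['time'],'row-frame',np.round([c*d[0]+sn*d[1],-sn*d[0]+c*d[1],d[2]],1),'toolz',np.round(R.as_matrix()[:,2],3),'F',np.round(s['ft_force'],2),'gap',round(s['finger_gap'],1),'q',np.round(s['joint_pos'],0))
    return s['tool_pos'],R
def plan(*tg):
    p,R=cur()
    for q,t in tg:
        print(q,t,np.round(np.r_[R.inv().apply(W(q)-p)/250,(R.inv()*Rt(t)).as_rotvec()/np.pi],3).tolist())
E
python3 - <<'E'
from h import *
np.set_printoptions(suppress=True)
print(Rt(0).as_matrix().round(3),Rt(30).as_matrix()[:,2])
plan(((-5,-150,200),0))
E
```

```text
[[ 0.092  0.996  0.   ]
 [ 0.996 -0.092 -0.   ]
 [ 0.     0.    -1.   ]] [-0.045969   -0.49788237 -0.8660254 ]
t 0.1 row-frame [-337.5  540.6  230.4] toolz [-0.001 -0.001 -1.   ] F [-0.24  0.44  0.08] gap 85.4 q [65.  8. 85. -0. 87. -5.]
(-5, -150, 200) 0 [-2.006, -2.318, 0.125, -0.0, 0.0, 0.416]
```

```bash
python3 -m jog '[[-0.8,-0.93,0,0,0,0.17],[-0.8,-0.93,0,0,0,0.17],[-0.8,-0.93,0,0,0,0.17],[-0.8,-0.93,0,0,0,0.17],[-0.8,-0.93,0,0,0,0.17],[-0.8,-0.93,0,0,0,0.17],[-0.8,-0.93,0,0,0,0.17],[-0.8,-0.93,0,0,0,0.17]]' 0; python3 -c "
from h import *
plan(((-5,-150,200),0))"
```

```text
time: 0.9
tool_pos: [316.3, 273.3, 231.2]
tcp_rot: [180.0, -0.0, 128.8]
ft_force: [-0.4, 0.6, 0.4]
finger_gap: 0.2
t 0.9 row-frame [-204.5  263.2  231.2] toolz [ 0.  0. -1.] F [-0.38  0.6   0.45] gap 0.2 q [ 34. -22. 112.   0.  90.  -5.]
(-5, -150, 200) 0 [-1.743, -0.575, 0.125, 0.0, -0.0, 0.245]
```

```bash
python3 -m jog '[[-0.9,-0.29,0,0,0,0.12],[-0.9,-0.29,0,0,0,0.12],[-0.9,-0.29,0,0,0,0.12],[-0.9,-0.29,0,0,0,0.12],[-0.9,-0.29,0,0,0,0.12],[-0.9,-0.29,0,0,0,0.12],[-0.9,-0.29,0,0,0,0.12]]'; python3 -c "
from h import *
plan(((-5,-150,200),0))"
```

```text
time: 1.6
tool_pos: [401.0, 54.6, 231.0]
tcp_rot: [-180.0, -0.1, 107.3]
ft_force: [-0.4, 0.4, -0.9]
finger_gap: -0.0
t 1.6 row-frame [-100.    53.2  231. ] toolz [-0.001  0.001 -1.   ] F [-0.37  0.4  -0.93] gap -0.0 q [  0. -24. 114.   0.  90. -17.]
(-5, -150, 200) 0 [-0.897, 0.039, 0.123, -0.0, -0.0, 0.125]
```

Next I'll go to the gap with a tilt of 0 at z=200 and check with a picture.

```bash
python3 -m jog '[[-0.897,0.039,0.123,0,0,0.125],[-0.897,0.039,0.123,0,0,0.125],[-0.897,0.039,0.123,0,0,0.125],[-0.897,0.039,0.123,0,0,0.125],[-0.897,0.039,0.123,0,0,0.125],[-0.897,0.039,0.123,0,0,0.125],[-0.897,0.039,0.123,0,0,0.125]]'; python3 -c "
from h import *
plan(((-5,-150,200),0),((-5,-155,140),30),((-5,-163,52),30))
print(proj('top',W((-5,-150,200))),proj('scene',W((-5,-150,200))))
from bench import r
import cv2
for n in ('top','scene'): cv2.imwrite('pics/a_%s.png'%n,cv2.resize(r.snapshot(n)['pixels'][150:360,100:440,::-1],None,fx=2.35,fy=2.35,interpolation=2))"
```

```text
time: 2.3
tool_pos: [477.4, -155.3, 199.9]
tcp_rot: [-179.9, -0.1, 84.9]
ft_force: [-0.3, 0.1, -0.9]
finger_gap: 0.0
t 2.3 row-frame [  -4.6 -148.8  199.9] toolz [-0.001  0.001 -1.   ] F [-0.35  0.12 -0.91] gap 0.0 q [-24.  -7. 103.   0.  84. -19.]
(-5, -150, 200) 0 [-0.005, -0.002, -0.0, -0.0, -0.0, 0.001]
(-5, -155, 140) 30 [-0.025, -0.001, 0.24, -0.0, -0.167, 0.001]
(-5, -163, 52) 30 [-0.058, -0.001, 0.592, -0.0, -0.167, 0.001]
(np.float64(364.1652097237519), np.float64(222.54618552562775)) (np.float64(189.8109997955491), np.float64(177.472614002709))
```

View pics/a_top.png

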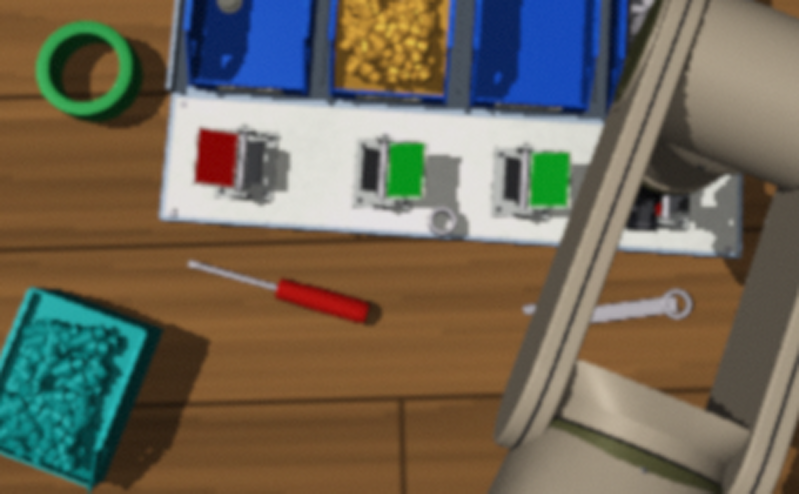

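View pics/a_scene.png

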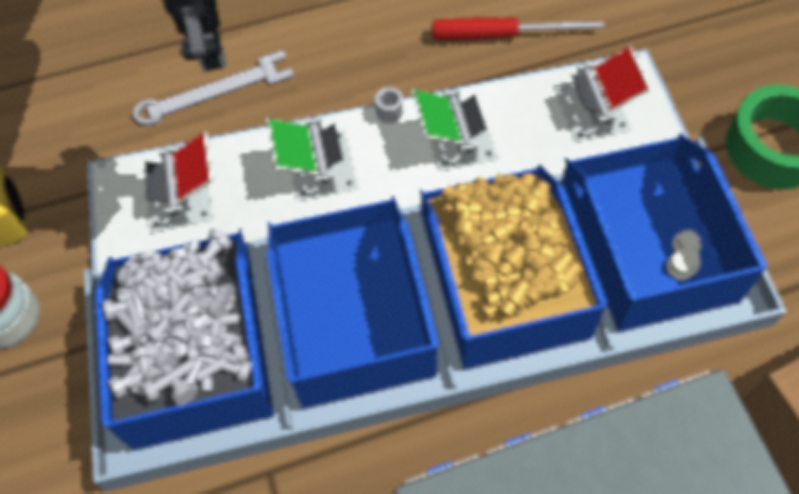

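```bash
python3 -m jog '[[-0.025,-0.001,0.24,0,-0.167,0.001],[-0.025,-0.001,0.24,0,-0.167,0.001],[-0.025,-0.001,0.24,0,-0.167,0.001],[-0.025,-0.001,0.24,0,-0.167,0.001],[-0.025,-0.001,0.24,0,-0.167,0.001]]'; python3 -c "
from h import *
plan(((-5,-163,140),30),((-5,-163,80),30),((-5,-163,52),30))
from bench import r
import cv2
for n in ('scene',): cv2.imwrite('pics/b_%s.png'%n,cv2.resize(r.snapshot(n)['pixels'][150:360,100:440,::-1],None,fx=2.35,fy=2.35,interpolation=2))"
```

```text
time: 2.9
tool_pos: [475.9, -159.9, 139.3]
tcp_rot: [-179.9, 30.1, 85.1]
ft_force: [-0.7, -0.0, -0.3]
finger_gap: -0.4
t 2.9 row-frame [  -5.7 -153.5  139.3] toolz [-0.045 -0.5   -0.865] F [-0.69 -0.05 -0.28] gap -0.4 q [ -3.  -3. 111. -31.  75.  11.]
(-5, -163, 140) 30 [-0.034, 0.003, 0.017, 0.0, 0.001, 0.002]
(-5, -163, 80) 30 [0.086, 0.003, 0.224, 0.0, 0.001, 0.002]
(-5, -163, 52) 30 [0.142, 0.003, 0.321, 0.0, 0.001, 0.002]
```

View pics/b_scene.png

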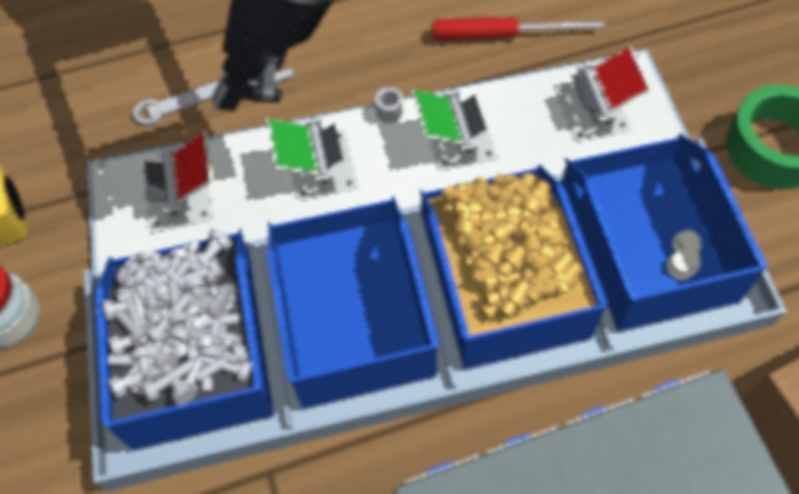

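The finger is tilted correctly, with its tip near (225,103) pointing towards the red tag. Next: descend into the gap.

```bash
python3 -m jog '[[-0.034,0.003,0.017,0,0,0],[0.03,0.003,0.127,0,0,0],[0.086,0.003,0.224,0,0,0],[0.11,0.003,0.265,0,0,0],[0.142,0.003,0.321,0,0,0],[0.142,0.003,0.321,0,0,0],[0.142,0.003,0.321,0,0,0]]'; python3 -c "
from h import *
plan(((-5,-190,60),30),((-5,-205,70),30),((-5,-215,75),30),((-5,-225,75),30),((-5,-232,75),30))
from bench import r
import cv2
for n in ('scene',): cv2.imwrite('pics/c_%s.png'%n,cv2.resize(r.snapshot(n)['pixels'][150:300,120:320,::-1],None,fx=4,fy=4,interpolation=2))"
```

```text
time: 3.65
tool_pos: [476.5, -173.3, 53.9]
tcp_rot: [179.9, 30.1, 84.6]
ft_force: [-0.9, 0.7, 0.8]
finger_gap: -0.3
t 3.65 row-frame [  -3.8 -166.8   53.9] toolz [-0.046 -0.499 -0.865] F [-0.93  0.7   0.76] gap -0.3 q [ -5.   5. 113. -33.  66.  15.]
(-5, -190, 60) 30 [-0.092, -0.004, 0.025, 0.0, 0.0, -0.001]
(-5, -205, 70) 30 [-0.164, -0.004, 0.021, 0.0, 0.0, -0.001]
(-5, -215, 75) 30 [-0.209, -0.004, 0.024, 0.0, 0.0, -0.001]
(-5, -225, 75) 30 [-0.244, -0.004, 0.044, 0.0, 0.0, -0.001]
(-5, -232, 75) 30 [-0.268, -0.004, 0.058, 0.0, 0.0, -0.001]
```

View pics/c_scene.png

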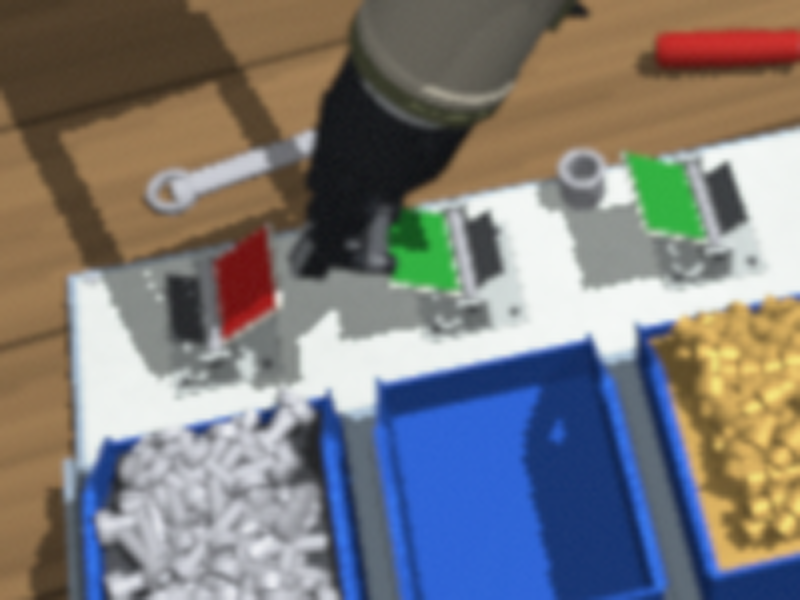

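```bash
python3 -m jog '[[-0.03,-0.001,0.01,0,0,0],[-0.05,-0.002,0.015,0,0,0],[-0.07,-0.003,0.02,0,0,0],[-0.092,-0.004,0.025,0,0,0],[-0.11,-0.004,0.024,0,0,0],[-0.128,-0.004,0.023,0,0,0],[-0.146,-0.004,0.022,0,0,0],[-0.164,-0.004,0.021,0,0,0],[-0.164,-0.004,0.021,0,0,0]]'; python3 -c "
from h import *
plan(((-5,-205,70),30),((-5,-215,75),30),((-5,-225,75),30),((-5,-232,75),30))
from bench import r
import cv2
for n in ('scene',): cv2.imwrite('pics/d_%s.png'%n,cv2.resize(r.snapshot(n)['pixels'][150:300,120:320,::-1],None,fx=4,fy=4,interpolation=2))"
```

```text
time: 4.6
tool_pos: [471.9, -211.2, 69.8]
tcp_rot: [179.9, 30.1, 84.6]
ft_force: [-0.3, 0.2, 0.9]
finger_gap: -0.2
t 4.6 row-frame [  -5.  -205.    69.8] toolz [-0.045 -0.499 -0.865] F [-0.3   0.22  0.92] gap -0.2 q [ -9.   3. 114. -33.  65.  11.]
(-5, -205, 70) 30 [-0.0, 0.0, -0.001, 0.0, 0.0, -0.001]
(-5, -215, 75) 30 [-0.045, 0.0, 0.002, 0.0, 0.0, -0.001]
(-5, -225, 75) 30 [-0.08, 0.0, 0.022, 0.0, 0.0, -0.001]
(-5, -232, 75) 30 [-0.104, 0.0, 0.036, 0.0, 0.0, -0.001]
```

View pics/d_scene.png

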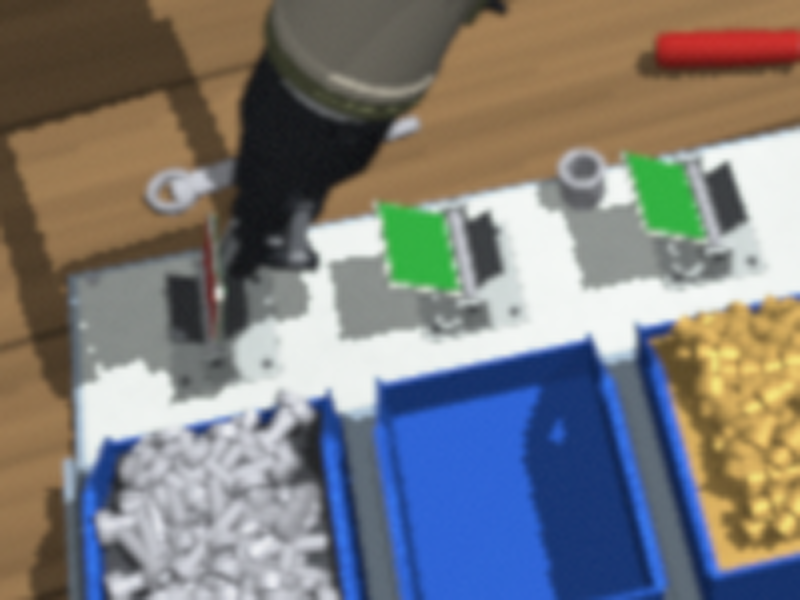

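The red tag is nearly upright: its edge is at (212,215)–(213,335), against the fingertip at (235,270). The force is small, so I'll push it past upright and then withdraw.

```bash
python3 -m jog '[[-0.022,0,0.001,0,0,0],[-0.045,0,0.002,0,0,0],[-0.06,0,0.012,0,0,0],[-0.08,0,0.022,0,0,0],[-0.092,0,0.03,0,0,0],[-0.104,0,0.036,0,0,0],[-0.104,0,0.036,0,0,0],[-0.06,0,-0.03,0,0,0],[0,0,-0.1,0,0,0],[0,0,-0.1,0,0,0]]'; python3 -c "
from h import *
plan(((-5,-160,130),0),((-5,-145,130),-30),((-5,-145,130),-30),((-5,-138,52),-30))
from bench import r
import cv2
for n in ('scene',): cv2.imwrite('pics/e_%s.png'%n,cv2.resize(r.snapshot(n)['pixels'][150:300,120:320,::-1],None,fx=4,fy=4,interpolation=2))"
```

```text
time: 5.65
tool_pos: [473.9, -196.8, 91.9]
tcp_rot: [179.8, 30.0, 84.7]
ft_force: [1.3, -0.1, 0.0]
finger_gap: 0.3
t 5.65 row-frame [  -4.3 -190.4   91.9] toolz [-0.043 -0.499 -0.866] F [ 1.33 -0.05  0.03] gap 0.3 q [ -8.   1. 113. -33.  68.  10.]
(-5, -160, 130) 0 [0.029, -0.002, -0.193, 0.001, 0.167, 0.0]
(-5, -145, 130) -30 [0.081, -0.002, -0.223, 0.001, 0.334, 0.0]
(-5, -145, 130) -30 [0.081, -0.002, -0.223, 0.001, 0.334, 0.0]
(-5, -138, 52) -30 [0.261, -0.003, 0.033, 0.001, 0.334, 0.0]
```

View pics/e_scene.png

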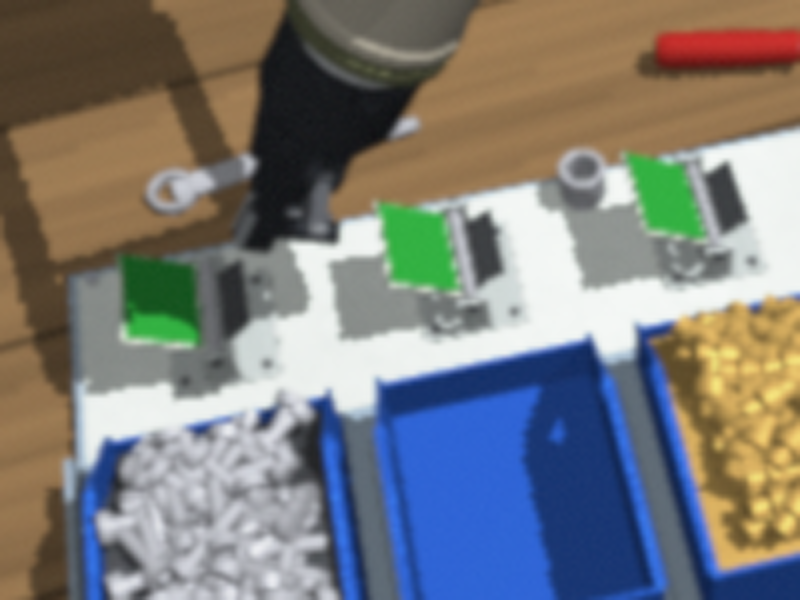

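The bolts tag now shows green at (160,300). Next I'll rise and tilt the other way for the tag at (420,248).

```bash
python3 -m jog '[[0.03,-0.002,-0.2,0,0.04,0],[0.06,-0.002,-0.22,0,0.08,0],[0.081,-0.002,-0.223,0,0.125,0],[0.081,-0.002,-0.223,0,0.17,0],[0.081,-0.002,-0.223,0,0.21,0],[0.081,-0.002,-0.223,0,0.25,0],[0.081,-0.002,-0.223,0,0.295,0],[0.081,-0.002,-0.223,0,0.334,0],[0.081,-0.002,-0.223,0,0.334,0],[0.081,-0.002,-0.223,0,0.334,0]]'; python3 -c "
from h import *
plan(((-5,-142,130),-30),((-5,-142,80),-30),((-5,-142,52),-30))
from bench import r
import cv2
for n in ('scene',): cv2.imwrite('pics/f_%s.png'%n,cv2.resize(r.snapshot(n)['pixels'][150:300,120:320,::-1],None,fx=4,fy=4,interpolation=2))"
```

```text
time: 6.7
tool_pos: [475.7, -154.0, 127.8]
tcp_rot: [-179.9, -30.0, 84.5]
ft_force: [0.0, 0.4, 0.1]
finger_gap: -0.0
t 6.7 row-frame [  -6.4 -147.6  127.8] toolz [ 0.046  0.497 -0.866] F [0.04 0.37 0.06] gap -0.0 q [-41.  10.  99.  24.  90. -40.]
(-5, -142, 130) -30 [0.024, 0.006, 0.004, 0.0, 0.0, -0.001]
(-5, -142, 80) -30 [-0.076, 0.006, 0.177, 0.0, 0.0, -0.001]
(-5, -142, 52) -30 [-0.132, 0.006, 0.274, 0.0, 0.0, -0.001]
```

View pics/f_scene.png

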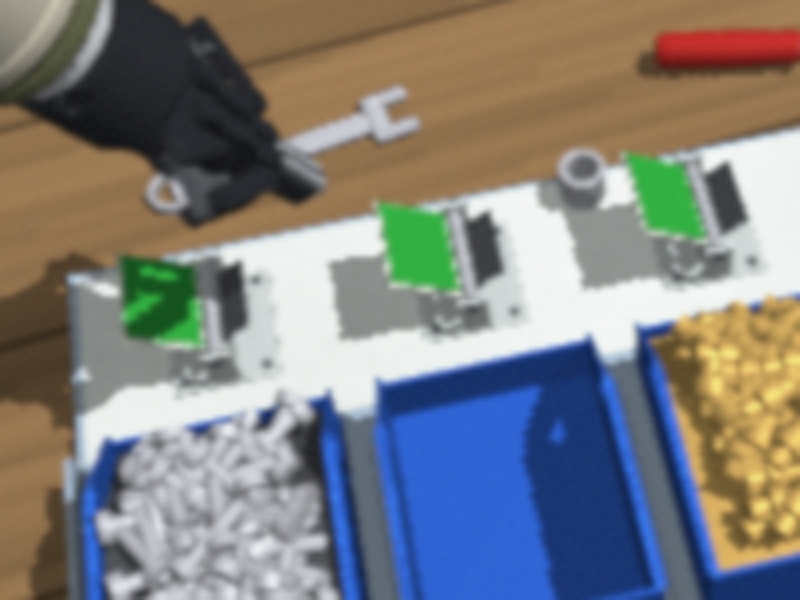

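```bash
python3 -m jog '[[0.015,0.006,0.02,0,0,0],[-0.03,0.006,0.1,0,0,0],[-0.076,0.006,0.177,0,0,0],[-0.1,0.006,0.22,0,0,0],[-0.132,0.006,0.274,0,0,0],[-0.132,0.006,0.274,0,0,0],[-0.132,0.006,0.274,0,0,0]]'; python3 -c "
from h import *
plan(((-5,-142,52),-30),((-5,-110,60),-30),((-5,-95,70),-30),((-5,-85,75),-30),((-5,-75,75),-30),((-5,-68,75),-30))
from bench import r
import cv2
for n in ('scene',): cv2.imwrite('pics/g_%s.png'%n,cv2.resize(r.snapshot(n)['pixels'][150:300,120:320,::-1],None,fx=4,fy=4,interpolation=2))"
```

```text
time: 7.45
tool_pos: [478.7, -147.1, 53.5]
tcp_rot: [180.0, -30.1, 84.7]
ft_force: [0.3, 0.7, 0.3]
finger_gap: 0.1
t 7.45 row-frame [  -4.1 -140.5   53.5] toolz [ 0.047  0.499 -0.865] F [0.33 0.66 0.35] gap 0.1 q [-41.  15. 101.  24.  82. -43.]
(-5, -142, 52) -30 [-0.008, -0.004, 0.002, 0.0, -0.0, 0.0]
(-5, -110, 60) -30 [0.119, -0.004, 0.039, 0.0, -0.0, 0.0]
(-5, -95, 70) -30 [0.191, -0.004, 0.034, 0.0, -0.0, 0.0]
(-5, -85, 75) -30 [0.235, -0.004, 0.037, 0.0, -0.0, 0.0]
(-5, -75, 75) -30 [0.27, -0.004, 0.057, 0.0, -0.0, 0.0]
(-5, -68, 75) -30 [0.294, -0.004, 0.071, 0.0, -0.0, 0.0]
```

View pics/g_scene.png

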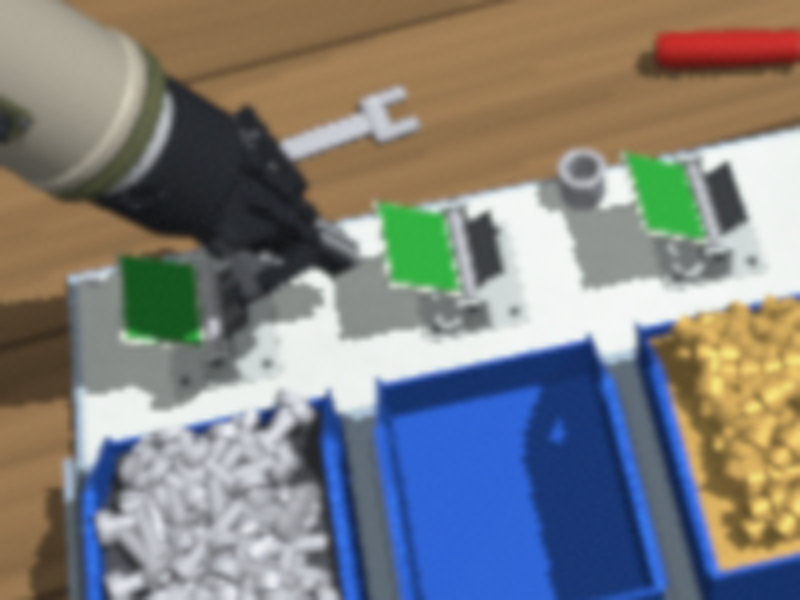

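The tip at (345,262) is just below and left of the green free edge (380,205)–(395,285). I'll push left.

```bash
python3 -m jog '[[0.02,-0.001,0.008,0,0,0],[0.045,-0.002,0.015,0,0,0],[0.07,-0.003,0.023,0,0,0],[0.095,-0.004,0.031,0,0,0],[0.119,-0.004,0.039,0,0,0],[0.137,-0.004,0.038,0,0,0],[0.155,-0.004,0.036,0,0,0],[0.173,-0.004,0.035,0,0,0],[0.191,-0.004,0.034,0,0,0],[0.191,-0.004,0.034,0,0,0]]'; python3 -c "
from h import *
plan(((-5,-95,70),-30),((-5,-85,75),-30),((-5,-75,75),-30),((-5,-68,75),-30))
from bench import r
import cv2
for n in ('scene',): cv2.imwrite('pics/i_%s.png'%n,cv2.resize(r.snapshot(n)['pixels'][150:300,120:320,::-1],None,fx=4,fy=4,interpolation=2))"
```

```text
time: 8.5
tool_pos: [482.0, -101.6, 70.2]
tcp_rot: [179.9, -30.1, 84.7]
ft_force: [0.8, 0.0, -0.3]
finger_gap: 0.5
t 8.5 row-frame [ -5.  -94.9  70.2] toolz [ 0.047  0.499 -0.866] F [ 0.84  0.03 -0.26] gap 0.5 q [-37.  11. 105.  26.  82. -39.]
(-5, -95, 70) -30 [-0.001, -0.0, 0.001, 0.0, -0.0, 0.0]
(-5, -85, 75) -30 [0.044, -0.0, 0.003, 0.0, -0.0, 0.0]
(-5, -75, 75) -30 [0.079, -0.0, 0.023, 0.0, -0.0, 0.0]
(-5, -68, 75) -30 [0.103, -0.0, 0.037, 0.0, -0.0, 0.0]
```

View pics/i_scene.png

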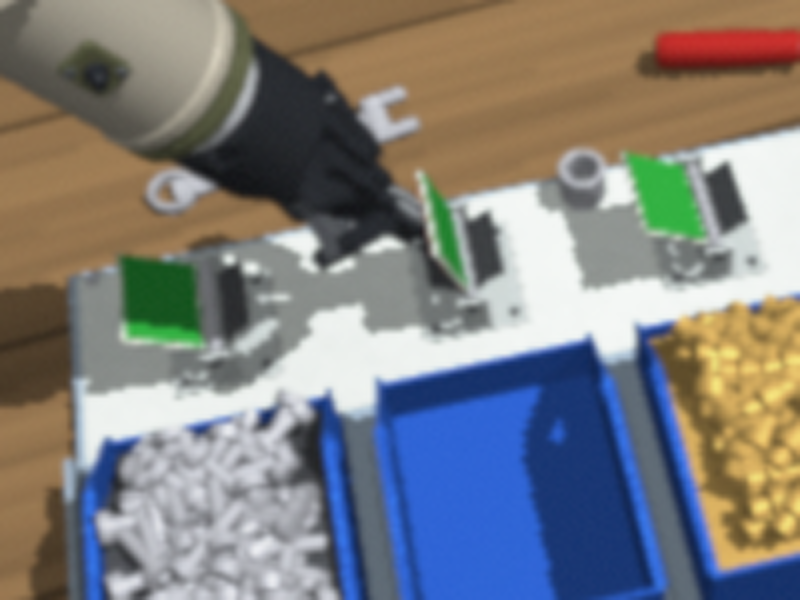

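The tag is lifting as expected, with its free edge at (420,175) and the fingertip at (415,235). Next I'll push it over and withdraw.

```bash
python3 -m jog '[[0.022,0,0.001,0,0,0],[0.044,0,0.003,0,0,0],[0.06,0,0.013,0,0,0],[0.079,0,0.023,0,0,0],[0.091,0,0.03,0,0,0],[0.108,0,0.039,0,0,0],[0.108,0,0.039,0,0,0],[0.06,0,-0.03,0,0,0],[0,0,-0.1,0,0,0],[0,0,-0.1,0,0,0]]'; python3 -c "
from h import *
plan(((-5,-150,180),-30),((-100,-150,240),0))
from bench import r
import cv2
for n in ('scene',): cv2.imwrite('pics/j_%s.png'%n,cv2.resize(r.snapshot(n)['pixels'][150:300,120:320,::-1],None,fx=4,fy=4,interpolation=2))"
```

```text
time: 9.55
tool_pos: [481.5, -116.9, 92.6]
tcp_rot: [179.8, -29.9, 84.7]
ft_force: [0.1, 0.0, -0.1]
finger_gap: -0.1
t 9.55 row-frame [  -4.1 -110.2   92.6] toolz [ 0.05   0.497 -0.867] F [ 0.12  0.03 -0.1 ] gap -0.1 q [-38.  10. 103.  25.  85. -39.]
(-5, -150, 180) -30 [0.037, -0.002, -0.382, 0.001, 0.0, -0.0]
(-100, -150, 240) 0 [0.156, -0.381, -0.592, 0.001, -0.166, -0.0]
```

View pics/j_scene.png

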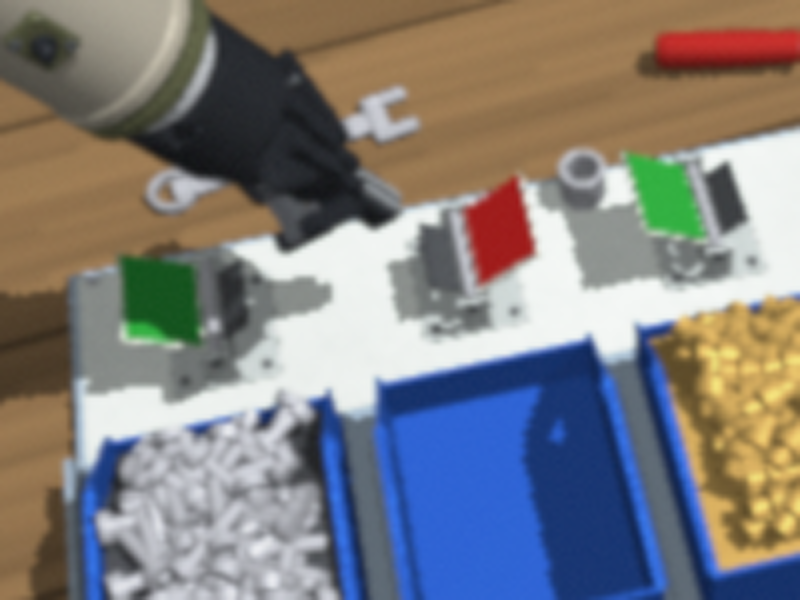

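The empty bin's tag now shows red (500,230). I'll retract up and take a final look.

```bash
python3 -m jog '[[0.02,0,-0.2,0,0,0],[0.037,0,-0.38,0,0,0],[0.08,-0.1,-0.48,0,-0.04,0],[0.12,-0.25,-0.55,0,-0.08,0],[0.156,-0.38,-0.59,0,-0.125,0],[0.156,-0.38,-0.59,0,-0.166,0],[0.156,-0.38,-0.59,0,-0.166,0],[0.156,-0.38,-0.59,0,-0.166,0]]'; python3 -c "
from h import *
cur()
from bench import r
import cv2
for n in ('scene','top'): cv2.imwrite('pics/k_%s.png'%n,cv2.resize(r.snapshot(n)['pixels'][90:390,80:480,::-1],None,fx=2,fy=2,interpolation=2))"
```

```text
time: 10.4
tool_pos: [382.3, -143.9, 238.2]
tcp_rot: [179.9, -0.3, 84.9]
ft_force: [-0.5, -1.0, -0.4]
finger_gap: -0.1
t 10.4 row-frame [-100.3 -146.2  238.2] toolz [ 0.001  0.006 -1.   ] F [-0.5  -0.97 -0.39] gap -0.1 q [-28. -24. 113.   0.  91. -23.]
```

View pics/k_scene.png

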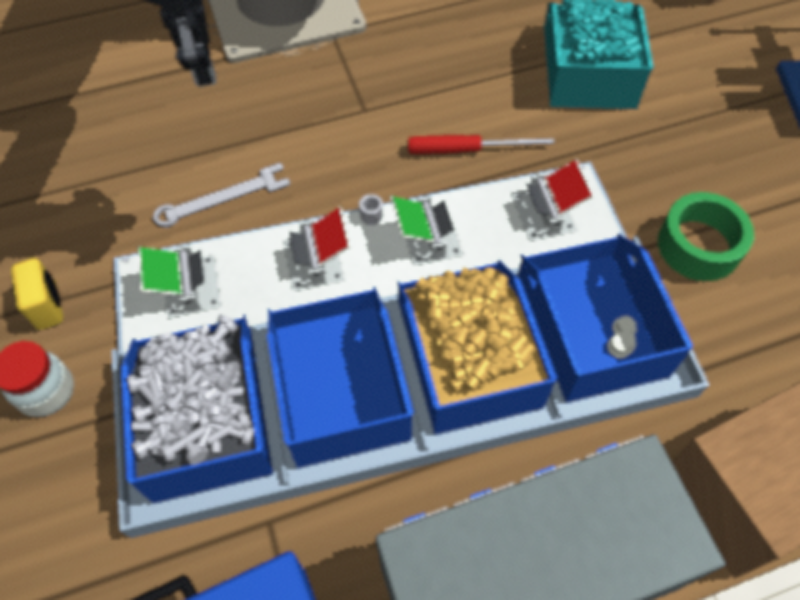

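View pics/k_top.png

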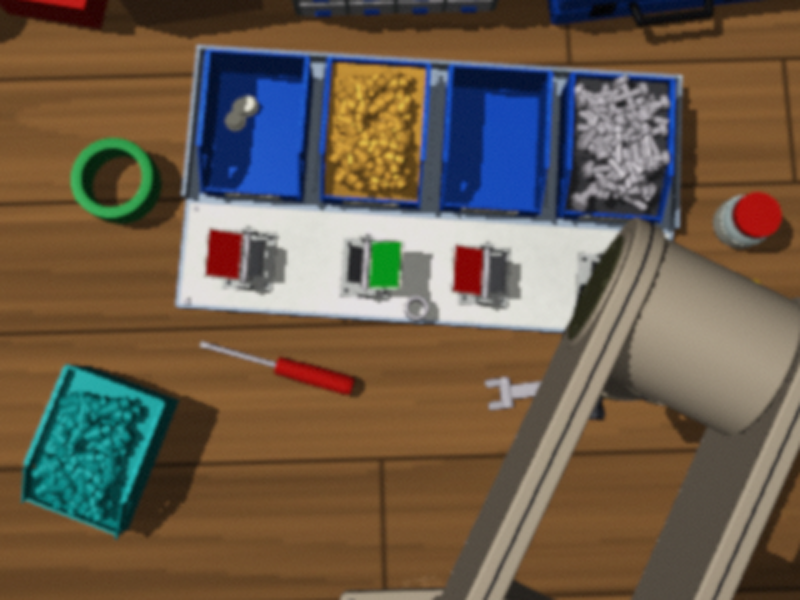

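The scene view shows the bolts tag green (160,270), empty red (330,237), brass green (412,220) and plugs red (570,187), all lying over. The arm is clear, so I'm handing in.

```bash
python3 -c "
from bench import r
print(r.hand_in())"
```

```text
the job is handed in; nothing more can be done
None
```

I flipped the two wrong tags, and all four tags now match their bins. The bolts bin's tag went from red to green and the empty bin's tag from green to red. I used the shut fingertip, tilted 30°, and pushed from the gap between them.

- **Tags:** in the last scene picture, the bolts and brass tags lie fully over green, and the empty and plugs tags lie fully over red. I judged this by eye and did not measure the tag angles. In the top view the arm hid the bolts tag, so that one was confirmed only in the scene view.
- **Everything else:** the bins, coupling, tools, tape, jar and tape measure look unmoved. In the last top view the arm partly hid the wrench and hid the tape measure, but both look in place in the scene view.
- **Force and time:** the wrist force read at the end of each move never exceeded about 1.5 N. The arm ended clear of the bench, with the fingertip at 238 mm, and I handed in at about 10.5 s.
- **Disagreement:** my fitted model of the stand missed the tag edges in the pictures by up to about 4.5 pixels (1 pixel is about 2.4 mm). I allowed for this with wider clearances, and it caused no problem.

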